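Raise the telescopic condiment stand to its next locked height and load it

ROBOT

A 6-joint arm with a two-finger parallel gripper is mounted at the origin on a cart in front of the work surface, level with it; the furniture and walls round the work are solid. World frame = base frame: x ahead of the robot, y to its left, z up, the work surface at z = 0. Lengths are in m, angles in degrees, forces in N, time in s.
With the tool pointing down it reaches from about 0.4 to 0.825 m from the base axis. Payload 7 kg.
Tool frame: the origin (TCP) lies at the very end of the fingers, on their centre line; the grasp point (between the pads) lies 19 mm behind it; z points along the fingers, y is the line along which they close (so a half turn about z gives the same grasp; the last joint's range is limited). The gripper opens to 85 mm and grips with 20 to 120 N. Pads are 22 mm wide; open, the fingers measure 114 mm over their backs; the gripper's body (76 mm by 85 mm) begins 54 mm behind the grasp point. The pads swing forward as they close: fully open they stand 13 mm farther back than shut.
Start: joints at [82.855, 20.546, 0.682, 0, -70.136, -16.507], TCP at [0.271, 0.618, 0.231] pointing down, gripper open.
Joint ranges: [-176.03, 176.03], [-82.01, 121.73], [-58.28, 71.71], [-173.87, 95.51], [-174.79, -0.11], [-173.66, 173.66]. Speed limits (degrees/s): [136.94, 136.94, 172.46, 180, 180, 180].

INTERFACE

Orientations are given as [roll, pitch, yaw] about the fixed x, y, z axes, in that order (R = Rz(yaw) Ry(pitch) Rx(roll)).
In Python, from plant import r, imaging gives the robot as it stands.
- The arm moves only by the tool send_rows, never from a script. Its argument "plan" is text: rows parted by semicolons, each of 7 numbers parted by spaces: the turn, a rotation vector about the tool's x, y, z in rad, then the shift along the tool's x, y, z in m, then the gripper command: -1 is shut, 1 is fully open, values between are in proportion. In form: wx wy wz x y z grip; .... A call has 1 to 12 rows; each row is the pose to reach, as a shift and turn from the pose commanded when the call began, along the tool's axes at that moment; what a row does not reach only later rows make up. A row lasts 1/8 s, in which the tool goes at most 62.5 mm and 10.7 degrees, less where a joint would pass 70% of its speed; a pose out of reach is approached as far as the arm can. A call with a gripper value outside its range is refused whole. The fingers move at their own pace and stop on an object; "newtons" is the grip in N (left out, the last holds). Time passes only in rows, so rows that repeat a pose let the fingers close. It gives the time, the measured TCP pose, the force, the opening and the grip force at its end, in the units of the state.
- r.get_state(): the state, without advancing time (a new reading comes with each control period).
- imaging.read_camera(name): name is "side" or "top"; returns a dict with "image" (400x640x3 uint8, red, green, blue), "camera_matrix" (3x3 intrinsics, pixels), "world_from_camera" (4x4, takes a point from camera to world coordinates). Camera axes: x right, y down, z forward; pixel columns grow to the right and rows downward; lengths in m; the calibration is good to about 2 mm. A picture is of the moment at which its call begins. There is no depth.
- r.sign_off(): hands the job in; it is judged then, once.
The state is a dict: "t": time; "qpos": joint angles; "dq": joint speeds; "joint_efforts": joint torques, N m; "tcp_pos": TCP position; "tcp_rot": TCP orientation; "ft_force": force on the tool from outside, world axes, zero at the start; "wrist_torque": the same for the moment, N m; "gripper_width": finger opening in m; "grip_force": force on a finger pad.
Only numpy, scipy, OpenCV 4.12 (cv2) and the standard library are available. Lean on these libraries where they do the work, as an engineer would, in place of code of your own. Each camera call takes 0.05 s, during which the arm holds its last target. There are 200 camera calls.

TASK

Pull the condiment stand up slowly by the knob on its inner tube until the sprung button pops out through the next higher hole, stopping gently there without wrenching the button against the hole. Then set the salt shaker upright in the stand's cup and let go. Leave the pepper mill and the other jars standing where they are.

Things in the scene. Friction and masses are not known exactly. Their poses are not given: they have to be found in the camera images.
- stand: telescopic condiment stand, screwed to the worktop: dark wooden base plate 120 x 190 x 12 mm, upright square steel outer tube 26 mm wide, its top 118 mm above the worktop. Origin on the worktop on the tube's axis, z up; the front face with the two holes looks along the stand's own -x, the cup's arm points along its own -y. The inner tube slides up and down in it
- low_hole (a point): lower hole in the front face, 30 mm up. The next higher hole is in a 28 mm wide steel plate on the same face; its centre lies anywhere from 68 to 88 mm above the worktop, differs from stand to stand and is not reported: find it by sight or feel. Holes are about 11 mm high, the button is 7 mm thick
- button_place (a point): where the button sits in the front of the inner tube, on the inner face of the outer tube's wall; rises with stand_lift. It starts behind the solid wall between the two holes, pressed in
- stand_lift (a joint): height of the inner tube (with knob, arm, cup, button), m: 0 = button at the lower hole, 0.075 = end stop; starts at 0.010 to 0.020; higher hole met at 0.038 to 0.058. Stays where left. Raising takes 7 to 11 N, rising steeply once the button is in a hole (then blocked both ways, 4 mm play). Pull at about 20 mm/s or less. In the lower hole it is stuck for good
- stand_button (a joint): sprung round steel button, m: 0 = pressed in behind the wall, 0.007 = fully popped out through a hole. Its spring pushes it out with 3 to 5 N. More than 25 N on the button (e.g. from pulling or pushing it against the hole's edge) counts as wrenching it, and so does striking the hole's edge at speed
- knob (a point): grip point on the upright dark wooden knob on top of the inner tube: cylinder 24 mm diameter, 41 mm high; the point is on its axis, 22 mm above the knob's foot and 19 mm below its top. Moves with stand_lift; 158 mm above the worktop at lift 0. A 30 mm square collar lies below the foot
- cup (a point): centre of the floor of the round steel cup at the end of the stand's arm, 85 mm beside the knob's axis, 28 mm below the point knob. The cup is 58 mm wide inside (its wall is 4 mm thick) and 14 mm deep, open on top. Moves with stand_lift
- salt_shaker: salt shaker: plain glass cylinder 44 mm diameter, with a domed grey metal top with small holes, 90 mm high, about 0.1 kg. Stands on the worktop to the robot's right; grip the glass below 66 mm. Origin at the centre of its underside, z up
- spice_jar: bystander: glass spice jar with a flat black cap, 44 mm diameter, 92 mm high, loose; origin at the centre of its underside
- honey_jar: bystander: honey jar with a wide dark lid, 65 mm diameter, 86 mm high, loose; origin at the centre of its underside
- pepper_mill: bystander: turned dark wooden pepper mill, 58 mm diameter, 160 mm high, loose; origin at the centre of its underside
There are look-alikes about, which are no part of the job. What is shaped like the salt_shaker but green is not meant.

How it is judged (in metres and radians):
On the way, in this order (a step that is already met when the one before it is completed fails the run):
1. the inner tube is raised and its button has popped out through the higher hole (value of joint stand_button above 0.005 m and value of joint stand_lift above 0.028 m), for 0.2 s.
2. the salt shaker stands upright in the cup of the locked stand (all of step 1 and horizontal distance between salt_shaker and cup below 0.011 m and z of salt_shaker in the frame of cup between -0.005 and 0.005 m and angle between salt_shaker's own z axis and vertical below 0.12 rad and linear speed of salt_shaker below 0.03 m/s), for 0.2 s.
At the end, for the whole second after the job is handed in: the button is out through the higher hole (out more than 5 mm, tube raised more than 28 mm), and the salt shaker stands released and at rest in the cup: within 11 mm of its centre, its underside within 5 mm of the cup's floor, tilted less than 0.12 rad (all of step 2 and contact force between the fingers and salt_shaker below 0.2 N); the robot touches nothing.
It fails at once if the button is wrenched: more than 25 N on it (contact force between stand_button_c0 and anything else above 25 N).
It fails at once if the salt shaker is tipped over (more than 0.7 rad) (angle between salt_shaker's own z axis and vertical above 0.7 rad).
It fails at once if a bystander (spice jar, honey jar, pepper mill) is moved more than 30 mm or knocked over (distance of any of spice_jar, honey_jar, pepper_mill from where it was at the start of the episode above 0.03 m or angle between any of spice_jar, honey_jar, pepper_mill's own z axis and vertical above 0.5 rad).
It also fails if it takes over 59 s, if anything falls off the work surface, if the arm or the gripper's body presses on something with over 40 N, if the wrist force passes 120 N, or if a joint passes its speed limit or range.

## Working session

There is one attempt and no reset: what is moved stays moved. The work goes in short steps, Python scripts to look and compute and a tool call to move; the robot and the scene stay as the last step left them, time stands still between calls to the robot, and variables do not carry over. Pictures are saved under pics/ and viewed, at most 10 in all, crops included, and the job is handed in when it is done.

Besides the shell and the picture viewer there is one more tool, called after ">>>" as name(argument=value, ...) on one line, values as JSON. send_rows: Moves the arm, as the interface text tells. Its arguments: {"type":"object","properties":{"plan":{"type":"string"},"newtons":{"type":"number"}},"required":["plan"]}

```bash
mkdir -p pics; cat > h.py <<'E'
import numpy as np, cv2
from plant import r, imaging
def cam(n):
    d=imaging.read_camera(n); return d["image"],np.array(d["camera_matrix"]),np.array(d["world_from_camera"])
def ray(K,T,u,v):
    d=T[:3,:3]@np.linalg.solve(K,[u,v,1.]); return T[:3,3],d
def onz(K,T,u,v,z):
    o,d=ray(K,T,u,v); return o+d*(z-o[2])/d[2]
def proj(K,T,p):
    c=np.linalg.inv(T)@np.append(p,1); q=K@c[:3]; return q[:2]/q[2]
def save(n,im): cv2.imwrite("pics/"+n,im[:,:,::-1])
E
python3 - <<'E'
from h import *
np.set_printoptions(precision=4,suppress=True)
a,K,T=cam("top");save("top0.png",a);print(K,T)
a,K,T=cam("side");save("side0.png",a);print(K,T)
s=r.get_state();print(s)
E
```

```text
[[407.0646   0.     314.0803]
 [  0.     407.0646 198.9487]
 [  0.       0.       1.    ]] [[ 0.3418 -0.8997  0.2714  0.1708]
 [-0.9398 -0.3277  0.0972 -0.045 ]
 [ 0.0015 -0.2883 -0.9575  1.1831]
 [ 0.      0.      0.      1.    ]]
[[388.3438   0.     323.8949]
 [  0.     388.3438 198.9831]
 [  0.       0.       1.    ]] [[ 0.9608 -0.1423  0.2381  0.2188]
 [-0.2772 -0.465   0.8408 -0.8277]
 [-0.009  -0.8738 -0.4862  0.6162]
 [ 0.      0.      0.      1.    ]]
{'t': 0.1, 'qpos': array([ 82.8551,  20.5862,   0.6401,  -0.0174, -70.1367, -16.5068]), 'dq': array([-0.0149, -0.0027, -0.003 ,  0.1102, -0.0151,  0.0312]), 'joint_efforts': array([ -0.0029, -58.4763,  29.4109,   6.9545,  -0.0031,   0.    ]), 'tcp_pos': array([0.2706, 0.6179, 0.2305]), 'tcp_rot': array([179.916 ,  -0.0078, -23.6576]), 'ft_force': array([ 0.2012, -0.0021,  0.1899]), 'wrist_torque': array([-0.0419,  0.0298,  0.0562]), 'grip_force': 0.0, 'gripper_width': 0.08571779265315303}
```

View pics/top0.png

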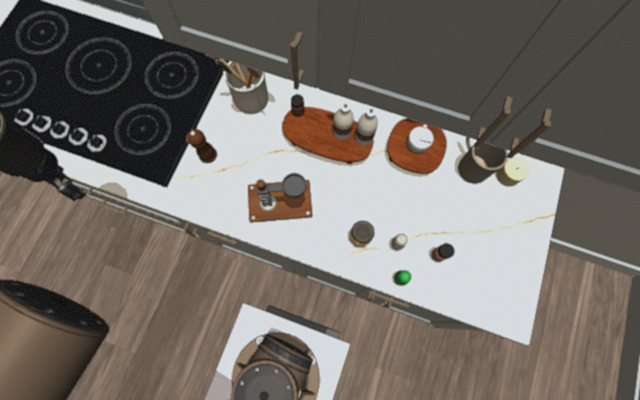

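View pics/side0.png

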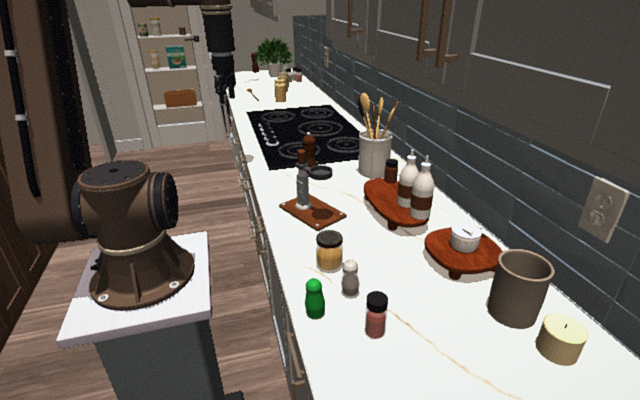

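Top view: stand plate at about (280,200), with the knob at (261,185) and the cup at (293,185). The honey jar is at (362,233), the spice jar at (444,252) and the pepper mill at (200,145). Two things are shaped like the shaker: a grey-topped glass one at top (400,242) / side (350,278), and a green one at top (403,277) / side (315,298). The grey, clear one fits the description and the green one is excluded. I'll confirm with an enlarged crop.

```bash
python3 - <<'E'
from h import *
t,Kt,Tt=cam("top");s,Ks,Ts=cam("side")
rs=lambda im,x,y,w,h:cv2.resize(im[y:y+h,x:x+w],(400,300),interpolation=cv2.INTER_CUBIC)
save("crop1.png",np.vstack([np.hstack([rs(t,240,165,80,60),rs(s,270,150,80,60*1)]),np.hstack([rs(t,360,220,80,60),rs(s,300,250,80,60)])]))
E
```

```text
(no output)
```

View pics/crop1.png

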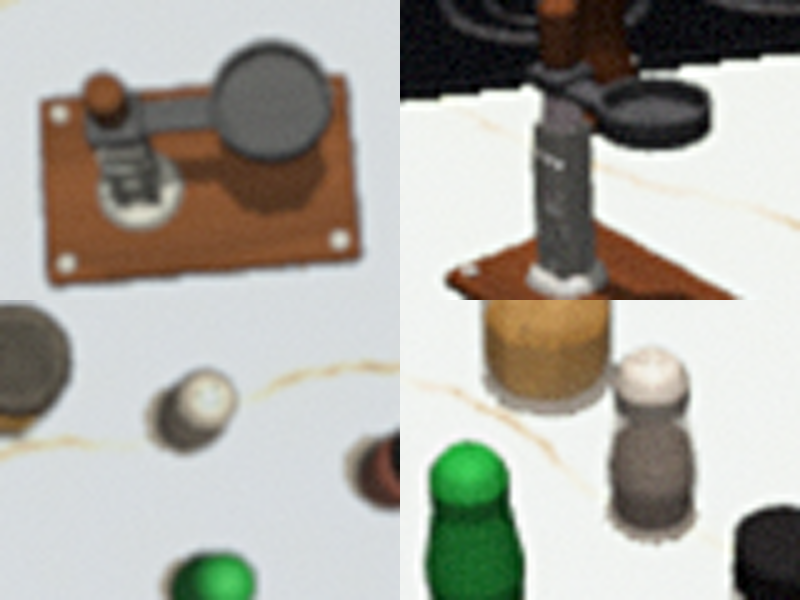

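The crop confirms it: grey glass with a pale metal dome at top (400,242) / side (350,278), and the green look-alike is separate. The stand's knob top is at top (261,182) and its cup rim centre at (294,185). Now I'll triangulate.

```bash
python3 - <<'E'
from h import *
np.set_printoptions(precision=4,suppress=True)
t,Kt,Tt=cam("top");s,Ks,Ts=cam("side")
def tri(a,b):
    o1,d1=ray(Kt,Tt,*a);o2,d2=ray(Ks,Ts,*b);d1/=np.linalg.norm(d1);d2/=np.linalg.norm(d2)
    k=np.linalg.lstsq(np.c_[d1,-d2],o2-o1,rcond=None)[0];p,q=o1+k[0]*d1,o2+k[1]*d2
    return (p+q)/2,np.linalg.norm(p-q)
print("cup rim",tri((294,185),(321,171.6)))
C=[onz(Kt,Tt,u,v,.012) for u,v in [(248,185.4),(309,180.6),(312,216.6),(250,222)]];print("plate",np.array(C),np.mean(C,0))
for a,b in [(0,1),(1,2),(2,3),(3,0)]: e=C[b]-C[a];print(np.linalg.norm(e),np.degrees(np.arctan2(e[1],e[0])))
for z in (.187,.192,.197): print("knobtop",z,onz(Kt,Tt,261,183.3,z))
print("cup@z",[onz(Kt,Tt,294,185,z) for z in (.154,.160,.165)])
print("washer base",onz(Kt,Tt,268,203.5,.014))
# shaker: dome top centre
print("shaker",tri((401.3,239.3),(350.4,262)))
# masks
def blobs(im,K,T,lo,hi,name,z,box):
    hsv=cv2.cvtColor(im,cv2.COLOR_RGB2HSV);m=cv2.inRange(hsv,lo,hi);k=np.zeros_like(m);x,y,w,h=box;k[y:y+h,x:x+w]=m[y:y+h,x:x+w]
    ys,xs=np.nonzero(k);print(name,len(xs),xs.min(),xs.max(),ys.min(),ys.max(),onz(K,T,xs.mean(),ys.mean(),z))
blobs(t,Kt,Tt,(50,120,40),(75,255,255),"green",.07,(380,255,50,40))
print("honey lid",onz(Kt,Tt,362,232,.086),"spice",onz(Kt,Tt,446.5,250,.092),"shaker top",onz(Kt,Tt,401.3,239.3,.085))
print("shaker side base",onz(Ks,Ts,350.3,290,0.0),onz(Ks,Ts,350.4,257+6,.085))
print("mill top",onz(Kt,Tt,195,136,.16))
E
```

```text
cup rim (array([0.4803, 0.1228, 0.1554]), np.float64(9.487061839775105e-05))
plate [[0.4745 0.2769 0.012 ]
 [0.5523 0.1083 0.012 ]
 [0.4493 0.0609 0.012 ]
 [0.3712 0.2274 0.012 ]] [0.4618 0.1684 0.012 ]
0.18566751026903583 -65.21797938666553
0.11341017740036773 -155.30647054733728
0.18382412242396967 115.14128054388573
0.114574859403404 25.618094032410657
knobtop 0.187 [0.4459 0.1994 0.187 ]
knobtop 0.192 [0.4445 0.1982 0.192 ]
knobtop 0.197 [0.4431 0.197  0.197 ]
cup@z [array([0.4807, 0.123 , 0.154 ]), array([0.4789, 0.1221, 0.16  ]), array([0.4774, 0.1212, 0.165 ])]
washer base [0.4417 0.1982 0.014 ]
shaker (array([ 0.4555, -0.1972,  0.0853]), np.float64(0.0004671130766835933))
green 154 395 409 271 283 [ 0.3602 -0.2308  0.07  ]
honey lid [ 0.4377 -0.0898  0.086 ] spice [ 0.4672 -0.3192  0.092 ] shaker top [ 0.4554 -0.1972  0.085 ]
shaker side base [ 0.4594 -0.1924  0.    ] [ 0.4548 -0.2001  0.085 ]
mill top [0.5187 0.4285 0.16  ]
```

The measurements agree: knob (0.445, 0.199), lift about 0.011, stand yaw about 25°, cup 85 mm away, shaker (0.455, -0.197). I'll close on the knob across the arm, so tool yaw -65°.

```bash
cat > go.py <<'E'
import sys
from h import *
from scipy.spatial.transform import Rotation as R
s=r.get_state(); x,y,z,yaw=map(float,sys.argv[1:5])
A=R.from_euler('xyz',s["tcp_rot"],degrees=True); B=R.from_euler('xyz',[180,0,yaw],degrees=True)
np.set_printoptions(precision=4,suppress=True)
print("t",s["t"],"turn",(A.inv()*B).as_rotvec(),"shift",A.inv().apply(np.array([x,y,z])-s["tcp_pos"]),"at",s["tcp_pos"],s["tcp_rot"],"F",s["ft_force"],"w",s["gripper_width"],s["grip_force"])
E
python3 go.py .445 .199 .25 -65
```

```text
t 0.3 turn [ 0.0005 -0.0003  0.7216] shift [ 0.3278  0.314  -0.0188] at [0.2707 0.6181 0.231 ] [179.9668  -0.0033 -23.6543] F [-0.8084 -1.0373 -0.5033] w 0.08546326620091299 0.0
```

>>> send_rows(plan="0 0 0.09 0.041 0.039 -0.019 0.4; 0 0 0.18 0.082 0.078 -0.019 0.4; 0 0 0.27 0.123 0.118 -0.019 0.4; 0 0 0.36 0.164 0.157 -0.019 0.4; 0 0 0.45 0.205 0.196 -0.019 0.4; 0 0 0.54 0.246 0.235 -0.019 0.4; 0 0 0.63 0.287 0.275 -0.019 0.4; 0 0 0.722 0.328 0.314 -0.019 0.4; 0 0 0.722 0.328 0.314 -0.019 0.4; 0 0 0.722 0.328 0.314 -0.019 0.4; 0 0 0.722 0.328 0.314 -0.019 0.4")

```text
t: 1.68
tcp_pos: [0.445, 0.1999, 0.2503]
tcp_rot: [180.0, 0.0, -64.9]
ft_force: [1.4, -0.0, -0.4]
gripper_width: 0.0599
grip_force: 0.0
```

```bash
python3 - <<'E'
from h import *
t,Kt,Tt=cam("top");s,Ks,Ts=cam("side")
rs=lambda im,x,y:cv2.resize(im[y:y+75,x:x+100],(400,300),interpolation=cv2.INTER_CUBIC)
save("crop2.png",np.hstack([rs(t,225,145),rs(s,260,140)]))
E
python3 go.py .445 .199 .156 -65
```

```text
t 1.775 turn [ 0.0001 -0.      0.0015] shift [0.0009 0.0004 0.0942] at [0.445  0.2    0.2502] [179.9918  -0.0028 -64.9123] F [-0.3573  0.4851 -0.7812] w 0.05983764683891464 0.0
```

View pics/crop2.png

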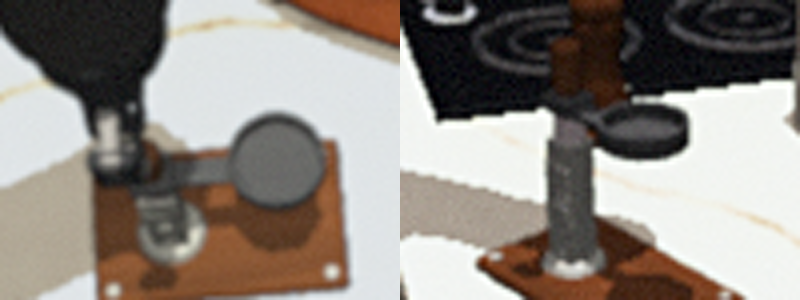

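The gripper hangs over the knob in the top view, and in the side view the knob top is at about (301,150). I'll check this against the estimate's projection.

```bash
python3 - <<'E'
from h import *
t,Kt,Tt=cam("top");s,Ks,Ts=cam("side")
for z in (.149,.189): print(proj(Ks,Ts,[.445,.199,z]),proj(Kt,Tt,[.445,.199,z]))
g=s[145:166,290:316].astype(int)
for y in (4,6,8,10,12): print(145+y,g[y].sum(1).tolist())
E
```

```text
[302.47037742 164.59556388] [262.77648696 188.26813241]
[301.97613019 151.93328253] [260.92855672 183.40772352]
149 [64, 49, 33, 52, 24, 35, 79, 125, 95, 105, 122, 102, 93, 99, 75, 51, 54, 74, 75, 62, 89, 71, 31, 64, 49, 65]
151 [65, 47, 36, 33, 51, 36, 41, 78, 119, 126, 141, 139, 135, 116, 103, 67, 38, 55, 70, 81, 46, 59, 80, 55, 28, 58]
153 [114, 94, 124, 133, 155, 159, 170, 119, 83, 93, 117, 97, 94, 113, 77, 73, 62, 61, 44, 50, 92, 54, 57, 58, 51, 185]
155 [62, 57, 25, 55, 53, 59, 78, 49, 59, 76, 88, 97, 88, 88, 73, 50, 70, 67, 106, 75, 49, 85, 60, 63, 33, 67]
157 [227, 211, 219, 207, 190, 206, 218, 129, 78, 99, 95, 83, 88, 83, 75, 61, 89, 75, 90, 100, 68, 47, 77, 66, 43, 46]
```

>>> send_rows(plan="0 0 0 0 -0.001 0.03 0.4; 0 0 0 0 -0.001 0.06 0.4; 0 0 0 0 -0.001 0.08 0.4; 0 0 0 0 -0.001 0.094 0.4; 0 0 0 0 -0.001 0.094 0.4; 0 0 0 0 -0.001 0.094 -1; 0 0 0 0 -0.001 0.094 -1; 0 0 0 0 -0.001 0.094 -1; 0 0 0 0 -0.001 0.094 -1; 0 0 0 0 -0.001 0.094 -1", newtons=40)

```text
t: 3.12
tcp_pos: [0.4442, 0.1987, 0.156]
tcp_rot: [179.8, 0.0, -65.1]
ft_force: [-9.0, -0.4, 0.7]
gripper_width: 0.0229
grip_force: 39.3
```

```bash
python3 go.py .445 .199 .156 -65
```

```text
t 3.125 turn [ 0.0034  0.0006 -0.0013] shift [ 0.     -0.0009 -0.    ] at [0.4442 0.1987 0.156 ] [179.8037   0.0347 -65.0774] F [-8.9816 -0.3945  0.6785] w 0.0229496535551108 39.27373540587723
```

Gripped: width 23 mm, at a plausible height. The -9 N side load means I should shift 1 mm along tool +y before lifting slowly.

>>> send_rows(plan="0 0 0 0 0.001 0 -1; 0 0 0 0 0.001 -0.001 -1; 0 0 0 0 0.001 -0.003 -1; 0 0 0 0 0.001 -0.005 -1; 0 0 0 0 0.001 -0.007 -1; 0 0 0 0 0.001 -0.009 -1; 0 0 0 0 0.001 -0.011 -1; 0 0 0 0 0.001 -0.013 -1; 0 0 0 0 0.001 -0.015 -1; 0 0 0 0 0.001 -0.016 -1; 0 0 0 0 0.001 -0.016 -1")

```text
t: 4.5
tcp_pos: [0.4442, 0.1987, 0.1718]
tcp_rot: [179.9, 0.0, -65.0]
ft_force: [-6.7, 1.2, -7.8]
gripper_width: 0.023
grip_force: 40.0
```

```bash
python3 - <<'E'
from h import *
t,Kt,Tt=cam("top");s,Ks,Ts=cam("side")
rs=lambda im,x,y:cv2.resize(im[y:y+45,x:x+30],(400,600),interpolation=cv2.INTER_CUBIC)
save("crop3.png",np.hstack([rs(t,252,170),rs(s,285,160)]))
f=np.array([.445,.199,0])-.013*np.array([np.cos(np.radians(25)),np.sin(np.radians(25)),0])
for z in (.03,.068,.078,.088,.118):
    p=proj(Kt,Tt,f+[0,0,z]);q=proj(Ks,Ts,f+[0,0,z]);print(z,(p-[252,170])*400/30,(q-[285,160])*400/30+[400,0])
E
```

```text
0.03 [210.91765115 468.19519906] [607.1594359  549.65425668]
0.068 [191.87403481 419.60314971] [600.76764799 403.94750619]
0.078 [186.66270767 406.30582944] [599.05208362 364.83962076]
0.088 [181.36406393 392.78571051] [597.32221708 325.40570423]
0.118 [164.9217224  350.83112283] [592.04499337 205.10648138]
```

View pics/crop3.png

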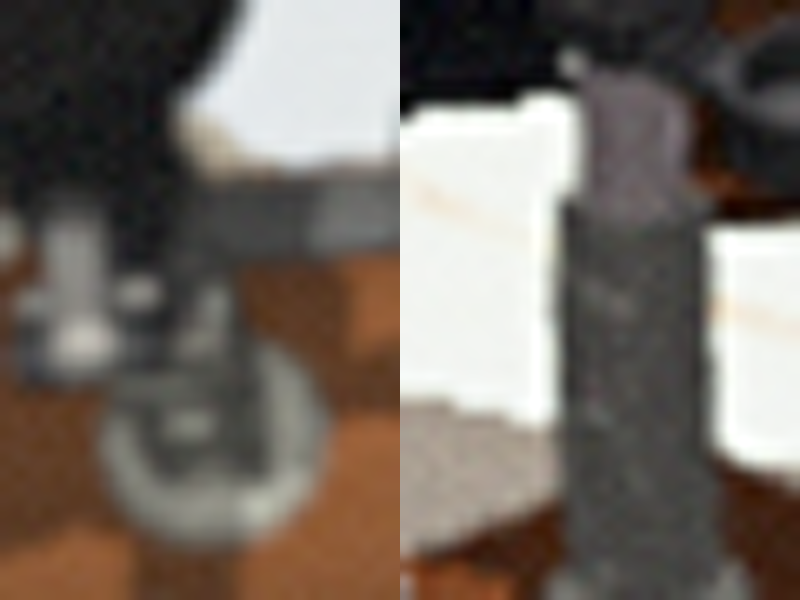

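The light marks on the tube in the side view, at rows about 182 and 191, suggest plate edges at z of about 0.095 and 0.066. That puts the hole near 0.080, so lift about 0.050. Lifting takes 7.8 N, as specified. I'll carry on by feel.

>>> send_rows(plan="0 0 0 0 0.001 -0.001 -1; 0 0 0 0 0.001 -0.002 -1; 0 0 0 0 0.001 -0.003 -1; 0 0 0 0 0.001 -0.004 -1; 0 0 0 0 0.001 -0.005 -1; 0 0 0 0 0.001 -0.006 -1; 0 0 0 0 0.001 -0.007 -1; 0 0 0 0 0.001 -0.008 -1")

```text
t: 5.6
tcp_pos: [0.4442, 0.1986, 0.1805]
tcp_rot: [180.0, 0.0, -65.0]
ft_force: [-3.6, 2.3, -6.4]
gripper_width: 0.0229
grip_force: 40.1
```

```bash
python3 go.py .445 .199 .156 -65
```

```text
t 5.6 turn [ 0.0001  0.0001 -0.0004] shift [-0.     -0.0009  0.0245] at [0.4442 0.1986 0.1805] [179.993    0.0059 -65.0213] F [-3.5917  2.2676 -6.3712] w 0.022924761454088352 40.05686652380973
```

>>> send_rows(plan="0 0 0 0 0 -0.001 -1; 0 0 0 0 0 -0.002 -1; 0 0 0 0 0 -0.003 -1; 0 0 0 0 0 -0.003 -1")

```text
t: 6.1
tcp_pos: [0.4442, 0.1987, 0.1836]
tcp_rot: [180.0, 0.0, -65.0]
ft_force: [-5.1, 1.7, -7.7]
gripper_width: 0.0226
grip_force: 40.1
```

>>> send_rows(plan="0 0 0 0 0 -0.001 -1; 0 0 0 0 0 -0.002 -1; 0 0 0 0 0 -0.002 -1")

```text
t: 6.48
tcp_pos: [0.4442, 0.1986, 0.1844]
tcp_rot: [179.9, 0.0, -65.0]
ft_force: [1.6, 4.2, -23.7]
gripper_width: 0.0229
grip_force: 40.4
```

The force rose steeply to 24 N and the tube stopped, so the button must be in the hole. I'll ease off right away.

>>> send_rows(plan="0 0 0 0 0 0.001 -1; 0 0 0 0 0 0.002 -1; 0 0 0 0 0 0.003 -1; 0 0 0 0 0 0.003 -1")

```text
t: 6.98
tcp_pos: [0.4443, 0.1986, 0.1836]
tcp_rot: [-180.0, -0.0, -65.0]
ft_force: [-7.7, 1.7, -4.8]
gripper_width: 0.0224
grip_force: 42.1
```

```bash
python3 - <<'E'
from h import *
t,Kt,Tt=cam("top");s,Ks,Ts=cam("side")
rs=lambda im,x,y:cv2.resize(im[y:y+45,x:x+30],(400,600),interpolation=cv2.INTER_CUBIC)
save("crop4.png",np.hstack([rs(t,252,170),rs(s,285,150)]))
f=np.array([.4445,.199,0])-.0165*np.array([np.cos(np.radians(25)),np.sin(np.radians(25)),0])
for z in (.068,.07,.078,.088):
    p=proj(Kt,Tt,f+[0,0,z]);q=proj(Ks,Ts,f+[0,0,z]);print(z,(p-[252,170])*400/30,(q-[285,150])*400/30+[400,0])
E
python3 go.py .445 .199 .156 -65
```

```text
0.068 [191.87987967 437.34741301] [586.44308945 542.41022277]
0.07 [190.84348668 434.73222648] [586.08862042 534.60471214]
0.078 [186.66343928 424.1844866 ] [584.66484792 503.25283053]
0.088 [181.35950933 410.80079305] [582.87175474 463.7684007 ]
t 7.075 turn [-0.0006  0.      0.0001] shift [ 0.     -0.0008  0.0276] at [0.4443 0.1987 0.1836] [-179.9632    0.0028  -64.9948] F [-6.7592  2.4074 -6.345 ] w 0.022524154249443585 42.12076968513429
```

View pics/crop4.png

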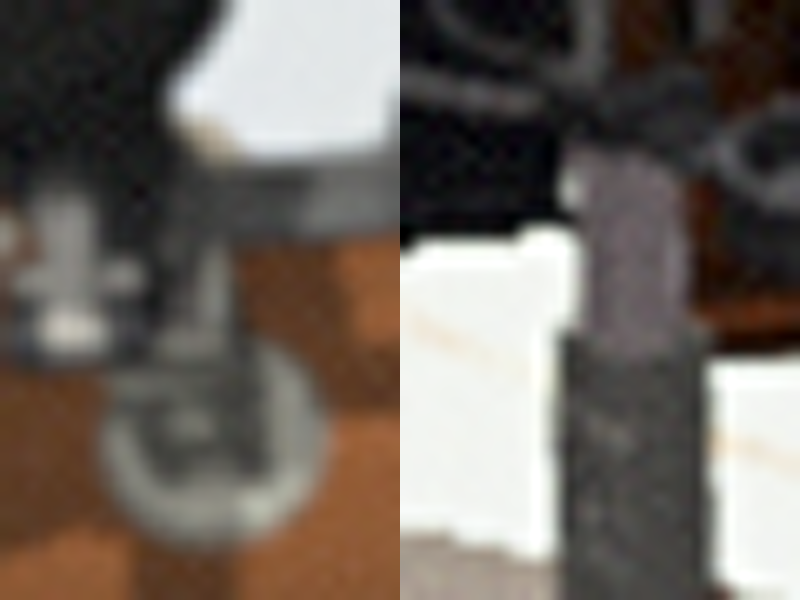

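The pictures can't show a 7 mm button clearly: there is only a light spot near crop (190,420), which matches a hole at z of about 0.07–0.08. I'll check by feel by going down gently through the 4 mm play and looking for a block below.

>>> send_rows(plan="0 0 0 0 0 0.001 -1; 0 0 0 0 0 0.002 -1; 0 0 0 0 0 0.003 -1; 0 0 0 0 0 0.003 -1")

```text
t: 7.58
tcp_pos: [0.4443, 0.1986, 0.1812]
tcp_rot: [-179.9, -0.0, -65.0]
ft_force: [-10.1, 2.4, 0.6]
gripper_width: 0.0224
grip_force: 42.7
```

>>> send_rows(plan="0 0 0 0 0 0.0007 -1; 0 0 0 0 0 0.0015 -1; 0 0 0 0 0 0.0015 -1")

```text
t: 7.95
tcp_pos: [0.4443, 0.1987, 0.1798]
tcp_rot: [-179.9, 0.0, -65.0]
ft_force: [-9.6, 1.9, 0.5]
gripper_width: 0.0226
grip_force: 42.8
```

>>> send_rows(plan="0 0 0 0 0 0.0007 -1; 0 0 0 0 0 0.0015 -1; 0 0 0 0 0 0.0015 -1")

```text
t: 8.32
tcp_pos: [0.4443, 0.1987, 0.1785]
tcp_rot: [-179.9, -0.0, -65.0]
ft_force: [-11.6, 0.9, 3.6]
gripper_width: 0.0228
grip_force: 43.0
```

>>> send_rows(plan="0 0 0 0 0 0.0007 -1; 0 0 0 0 0 0.0015 -1; 0 0 0 0 0 0.0015 -1")

```text
t: 8.7
tcp_pos: [0.4444, 0.1987, 0.1781]
tcp_rot: [-179.9, -0.0, -65.0]
ft_force: [-16.3, 0.9, 12.7]
gripper_width: 0.0229
grip_force: 43.9
```

```bash
python3 - <<'E'
from h import *
t,Kt,Tt=cam("top");s,Ks,Ts=cam("side");save("s_full1.png",s)
a=cv2.imread("pics/side0.png")[:,:,::-1]
# cup patch tracking from start
g=lambda im:cv2.cvtColor(np.ascontiguousarray(im),cv2.COLOR_RGB2GRAY)
tpl=g(a)[160:185,308:336]
m=cv2.matchTemplate(g(s)[130:195,295:350],tpl,cv2.TM_CCOEFF_NORMED);_,v,_,l=cv2.minMaxLoc(m)
y=l[1];c=m[y-1:y+2,l[0]] if 0<y<m.shape[0]-1 else [0,1,0]
sub=(c[0]-c[2])/(2*(c[0]-2*c[1]+c[2]))
print(v,l,"dv",130+y+sub-160)
p0=proj(Ks,Ts,[.480,.1228,.1554]);
for d in (.015,.02,.025,.03): print(d,proj(Ks,Ts,[.480,.1228,.1554+d])-p0)
E
```

```text
0.7010267972946167 (13, 24) dv -5.816498
0.015 [-0.06884256 -4.90645102]
0.02 [-0.09199754 -6.5567203 ]
0.025 [-0.11525742 -8.21446612]
0.03 [-0.13862291 -9.8797394 ]
```

It's blocked downward too, at +12.7 N, and the span between the stops matches the hole's play. So the button is out through the higher hole. I'll relax, release and back straight up.

>>> send_rows(plan="0 0 0 0 0 -0.001 -1; 0 0 0 0 0 -0.002 -1; 0 0 0 0 0 -0.003 -1; 0 0 0 0 0 -0.0035 -1; 0 0 0 0 0 -0.0035 0.4; 0 0 0 0 0 -0.0035 0.4; 0 0 0 0 0 -0.0035 0.4; 0 0 0 0 0 -0.0035 0.4; 0 0 0 0 0 -0.03 0.4; 0 0 0 0 0 -0.08 0.4; 0 0 0 0 0 -0.12 0.4; 0 0 0 0 0 -0.12 0.4")

```text
t: 10.3
tcp_pos: [0.4459, 0.1995, 0.2983]
tcp_rot: [-179.6, 0.1, -65.0]
ft_force: [-0.8, 0.9, -1.2]
gripper_width: 0.0598
grip_force: 0.0
```

```bash
python3 go.py .455 -.197 .25 -90; python3 go.py .455 -.197 .25 -120
```

```text
t 10.3 turn [-0.0059  0.0026  0.4363] shift [0.3633 0.1596 0.0468] at [0.4459 0.1995 0.2983] [-179.6403    0.0726  -65.0022] F [-0.7658  0.941  -1.1865] w 0.059770923109614495 0.0
t 10.3 turn [-0.0052  0.0042  0.9599] shift [0.3633 0.1596 0.0468] at [0.4459 0.1995 0.2983] [-179.6403    0.0726  -65.0022] F [-0.7658  0.941  -1.1865] w 0.059770923109614495 0.0
```

>>> send_rows(plan="0 0 0.11 0.04 0.018 0 0.7; 0 0 0.22 0.08 0.036 0 0.7; 0 0 0.33 0.121 0.053 0 0.7; 0 0 0.44 0.161 0.071 0 0.7; 0 0 0.55 0.202 0.089 0 0.7; 0 0 0.66 0.242 0.107 0 0.7; 0 0 0.76 0.283 0.124 0.02 0.7; 0 0 0.86 0.323 0.142 0.06 0.7; 0 0 0.96 0.363 0.16 0.11 0.7; 0 0 0.96 0.363 0.16 0.13 0.7; 0 0 0.96 0.363 0.16 0.13 0.7")

```text
t: 11.68
tcp_pos: [0.4508, -0.1984, 0.1624]
tcp_rot: [179.7, -0.1, -120.1]
ft_force: [-0.0, 0.2, 0.5]
gripper_width: 0.0724
grip_force: 0.0
```

```bash
python3 - <<'E'
from h import *
t,Kt,Tt=cam("top");s,Ks,Ts=cam("side");save("t2.png",t)
rs=lambda im,x,y,w,h:cv2.resize(im[y:y+h,x:x+w],(400,300),interpolation=cv2.INTER_CUBIC)
save("crop5.png",np.vstack([np.hstack([rs(t,240,165,80,60),rs(s,270,130,80,60)]),np.hstack([rs(t,360,210,80,60),rs(s,300,225,112,84)])]))
E
python3 go.py .455 -.197 .03 -120
```

```text
t 11.775 turn [-0.0001 -0.0004  0.0001] shift [-0.0019 -0.0013  0.1352] at [ 0.4529 -0.198   0.1652] [-179.9917   -0.0216 -119.9924] F [ 0.7044 -0.2814  0.2845] w 0.07254279178352692 0.0
```

View pics/crop5.png

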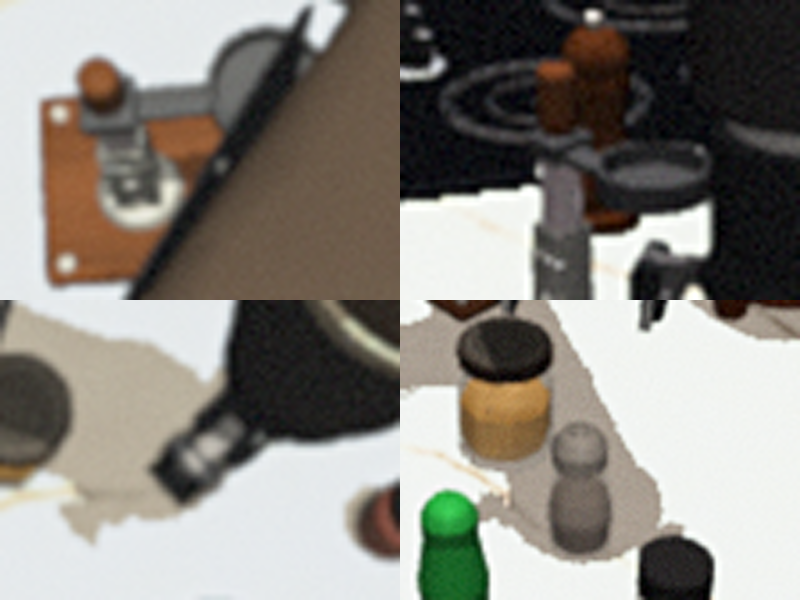

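The side crop shows the stand raised, with the cup rim centre now at side (321,163), and the shaker standing alone between open fingertips at (319,192) and (370,228). I'll check the gripper's alignment and the cup numerically.

```bash
python3 - <<'E'
from h import *
np.set_printoptions(precision=4,suppress=True)
t,Kt,Tt=cam("top");s,Ks,Ts=cam("side");P=r.get_state()["tcp_pos"]
d=.036*np.array([np.cos(np.radians(150)),.5,0])
for q in (P,P+d,P-d): print(proj(Ks,Ts,q),proj(Kt,Tt,q))
print("shaker axis proj",[proj(Ks,Ts,[.455,-.197,z]) for z in (0,.04,.09)])
for z in (.177,.181,.185): print(z,onz(Ks,Ts,321,163,z))
# shaker silhouette in side: row-wise dark extents
g=s[255:300,325:376].astype(int).sum(2)
for y in range(0,45,4): print(255+y,np.nonzero(g[y]<400)[0][[0,-1]]+325 if (g[y]<400).any() else None)
E
```

```text
[350.3861 231.3088] [407.8217 233.8526]
[333.4264 229.1212] [397.5257 242.8432]
[367.6742 233.5388] [417.9851 224.9778]
shaker axis proj [array([349.1352, 291.719 ]), array([349.5409, 278.1382]), array([350.0745, 260.2802])]
0.177 [0.4834 0.1327 0.177 ]
0.181 [0.481 0.124 0.181]
0.185 [0.4786 0.1152 0.185 ]
255 [325 342]
259 [325 352]
263 [325 356]
267 [325 357]
271 [343 357]
275 [344 356]
279 [342 358]
283 [341 358]
287 [342 358]
291 [342 375]
295 [345 375]
299 [367 375]
```

>>> send_rows(plan="0 0 0 -0.002 -0.001 0.04 0.7; 0 0 0 -0.002 -0.001 0.08 0.7; 0 0 0 -0.002 -0.001 0.115 0.7; 0 0 0 -0.002 -0.001 0.137 0.7; 0 0 0 -0.002 -0.001 0.137 0.7; 0 0 0 -0.002 -0.001 0.137 -1; 0 0 0 -0.002 -0.001 0.137 -1; 0 0 0 -0.002 -0.001 0.137 -1; 0 0 0 -0.002 -0.001 0.137 -1; 0 0 0 -0.002 -0.001 0.137 -1; 0 0 0 -0.002 -0.001 0.137 -1", newtons=25)

```text
t: 13.25
tcp_pos: [0.4562, -0.1968, 0.0297]
tcp_rot: [-179.8, 0.1, -120.0]
ft_force: [0.8, 0.6, 6.3]
gripper_width: 0.0397
grip_force: 24.6
```

>>> send_rows(plan="0 0 0 0 0 -0.01 -1; 0 0 0 0 0 -0.03 -1; 0 0 0 0 0 -0.07 -1; 0 0 0 0 0 -0.12 -1; 0 0 0 0 0 -0.17 -1; 0 0 0 0 0 -0.22 -1; 0 0 0 0 0 -0.22 -1; 0 0 0 0 0 -0.22 -1", newtons=35)

```text
t: 14.25
tcp_pos: [0.4539, -0.1965, 0.2481]
tcp_rot: [-180.0, 0.1, -120.0]
ft_force: [-1.3, 0.0, -1.0]
gripper_width: 0.0391
grip_force: 35.1
```

```bash
python3 - <<'E'
from h import *
t,Kt,Tt=cam("top");s,Ks,Ts=cam("side");save("s3.png",cv2.resize(s[100:300,220:460],(720,600),interpolation=cv2.INTER_CUBIC))
P=r.get_state()["tcp_pos"]
for z in (-.028,0,.019,.038,.062): print(z,(proj(Ks,Ts,P+[0,0,z])-[220,100])*3)
E
python3 go.py .480 .1235 .25 -82
```

```text
-0.028 [392.65056871 327.30608412]
0 [393.70779034 290.63671354]
0.019 [394.44685284 265.00258346]
0.038 [395.2041812  238.73490854]
0.062 [396.18798452 204.61202678]
t 14.35 turn [ 0.0018  0.0001 -0.6638] shift [-0.2903  0.1374 -0.003 ] at [ 0.4536 -0.1966  0.2469] [ 179.9009   -0.0296 -120.0351] F [ 0.5777 -0.5483 -0.1508] w 0.0389455771548413 35.073405284201726
```

View pics/s3.png

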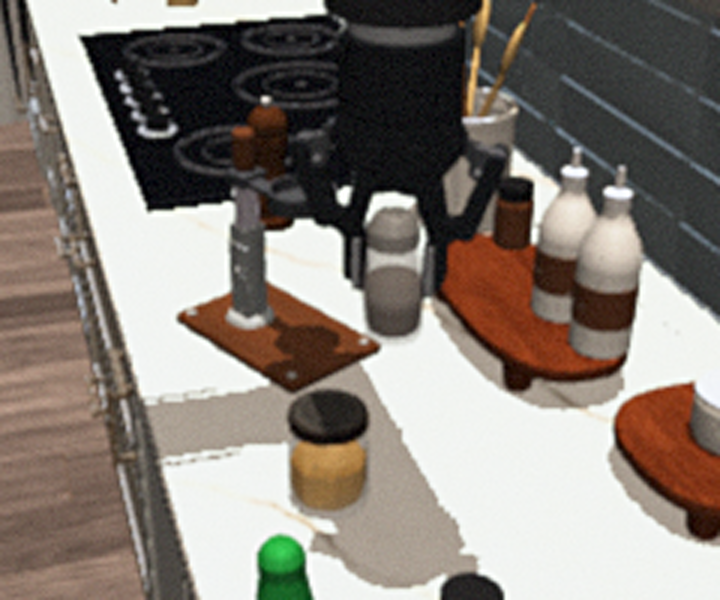

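The shaker hangs upright between the pads, with its base at about crop (393,328), as predicted, and the stand and jars are undisturbed. Next I carry it over the cup.

>>> send_rows(plan="0 0 -0.05 -0.02 0.01 0 -1; 0 0 -0.13 -0.056 0.026 0 -1; 0 0 -0.22 -0.097 0.046 0 -1; 0 0 -0.31 -0.138 0.065 0 -1; 0 0 -0.4 -0.18 0.085 0 -1; 0 0 -0.49 -0.22 0.104 0 -1; 0 0 -0.57 -0.25 0.118 0 -1; 0 0 -0.63 -0.276 0.13 0 -1; 0 0 -0.664 -0.29 0.137 0 -1; 0 0 -0.664 -0.29 0.137 0 -1; 0 0 -0.664 -0.29 0.137 0 -1; 0 0 -0.664 -0.29 0.137 0 -1")

```text
t: 15.85
tcp_pos: [0.4809, 0.1221, 0.2478]
tcp_rot: [180.0, -0.0, -82.1]
ft_force: [0.6, -0.8, -0.9]
gripper_width: 0.0396
grip_force: 35.1
```

```bash
python3 - <<'E'
from h import *
t,Kt,Tt=cam("top");s,Ks,Ts=cam("side")
rs=lambda im,x,y:cv2.resize(im[y:y+75,x:x+50],(400,600),interpolation=cv2.INTER_CUBIC)
save("crop6.png",np.hstack([rs(t,265,150),rs(s,295,120)]))
P=r.get_state()["tcp_pos"]
for q in (P-[0,0,.0297],P,[.4803,.123,.181],[.4803,.123,.167]): print((proj(Kt,Tt,q)-[265,150])*8,(proj(Ks,Ts,q)-[295,120])*8+[400,0])
E
python3 go.py .4803 .123 .203 -82
```

```text
[225.26536403 214.46098229] [607.84322449 245.33786678]
[220.63310651 181.40435001] [606.72443363 162.46065447]
[227.87252909 254.44784275] [606.75707046 345.36859941]
[229.86616882 268.40775122] [607.27186387 382.36556601]
t 15.95 turn [-0.0001  0.0001 -0.0008] shift [-0.0008  0.0006  0.0449] at [0.481  0.1223 0.2479] [-179.993     0.0047  -82.0436] F [ 1.3234 -0.3498 -0.3379] w 0.039033899446258895 35.073649141704664
```

View pics/crop6.png

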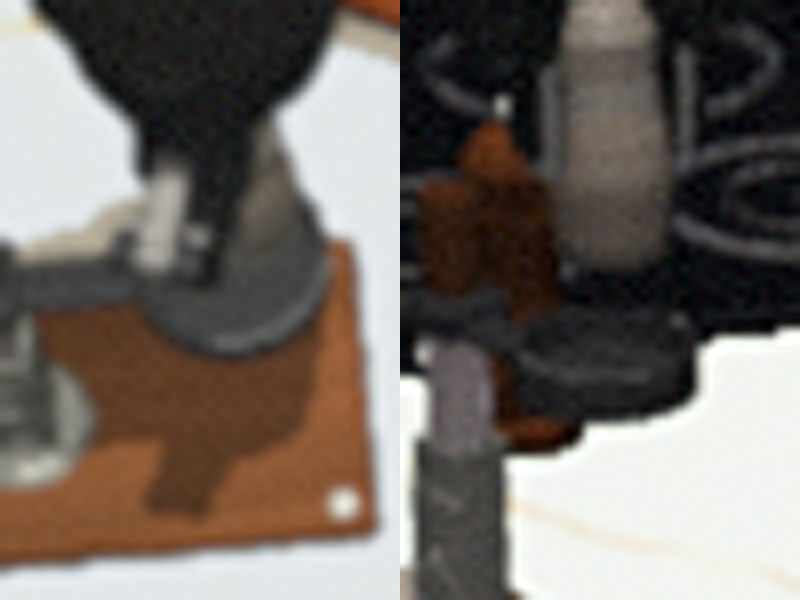

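The shaker's axis is over the cup, about 1 px (about 2 mm) to the right in the side view: base (612,245) against cup centre (604,345) in the crop. I'll correct 2 mm along tool +y and lower it.

>>> send_rows(plan="0 0 0 -0.001 0.002 0.01 -1; 0 0 0 -0.001 0.002 0.02 -1; 0 0 0 -0.001 0.002 0.03 -1; 0 0 0 -0.001 0.002 0.038 -1; 0 0 0 -0.001 0.002 0.044 -1; 0 0 0 -0.001 0.002 0.046 -1; 0 0 0 -0.001 0.002 0.046 -1")

```text
t: 16.82
tcp_pos: [0.4789, 0.1237, 0.2018]
tcp_rot: [180.0, -0.0, -82.0]
ft_force: [-0.0, 0.3, -1.3]
gripper_width: 0.0392
grip_force: 35.1
```

>>> send_rows(plan="0 0 0 0 0 0.001 -1; 0 0 0 0 0 0.002 -1; 0 0 0 0 0 0.003 -1; 0 0 0 0 0 0.003 -1")

```text
t: 17.32
tcp_pos: [0.4791, 0.1236, 0.1992]
tcp_rot: [-180.0, 0.0, -82.0]
ft_force: [-0.7, -0.8, 3.5]
gripper_width: 0.0393
grip_force: 35.8
```

>>> send_rows(plan="0 0 0 0 0 0.0005 -1; 0 0 0 0 0 0.001 -1; 0 0 0 0 0 0.001 -1")

```text
t: 17.7
tcp_pos: [0.4791, 0.1236, 0.1988]
tcp_rot: [-179.9, -0.0, -82.0]
ft_force: [-4.5, -1.1, 9.6]
gripper_width: 0.0389
grip_force: 36.8
```

Contact at TCP 0.1988, against about 0.197 expected for the floor and 0.211 for the rim. So it's on the cup floor. I'll relax, release and retreat straight up.

>>> send_rows(plan="0 0 0 0 0 -0.001 -1; 0 0 0 0 0 -0.001 -1; 0 0 0 0 0 -0.001 0.1; 0 0 0 0 0 -0.001 0.3; 0 0 0 0 0 -0.001 0.5; 0 0 0 0 0 -0.001 0.5; 0 0 0 0 0 -0.001 0.5; 0 0 0 0 0 -0.02 0.5; 0 0 0 0 0 -0.06 0.5; 0 0 0 0 0 -0.11 0.5; 0 0 0 0 0 -0.15 0.5; 0 0 0 0 0 -0.15 0.5")

```text
t: 19.2
tcp_pos: [0.4802, 0.1241, 0.3512]
tcp_rot: [-179.7, 0.1, -82.0]
ft_force: [-0.6, -0.1, -1.2]
gripper_width: 0.0641
grip_force: 0.0
```

```bash
python3 - <<'E'
from h import *
t,Kt,Tt=cam("top");s,Ks,Ts=cam("side")
save("fin.png",np.hstack([cv2.resize(t[150:225,240:290+0+10],(400,500),interpolation=cv2.INTER_CUBIC),cv2.resize(s[110:210,270:350],(400,500),interpolation=cv2.INTER_CUBIC)]))
s=r.get_state();print(s["t"],s["ft_force"],s["tcp_pos"])
for z in (.167,.257): print((proj(Ks,Ts,[.4797,.123,z])-[270,110])*5+[400,0])
E
```

```text
19.3 [ 0.06906614 -0.66441814 -0.20611573] [0.4786658  0.12369528 0.34761601]
[653.50635422 289.11140033]
[651.32006665 135.14625285]
```

View pics/fin.png

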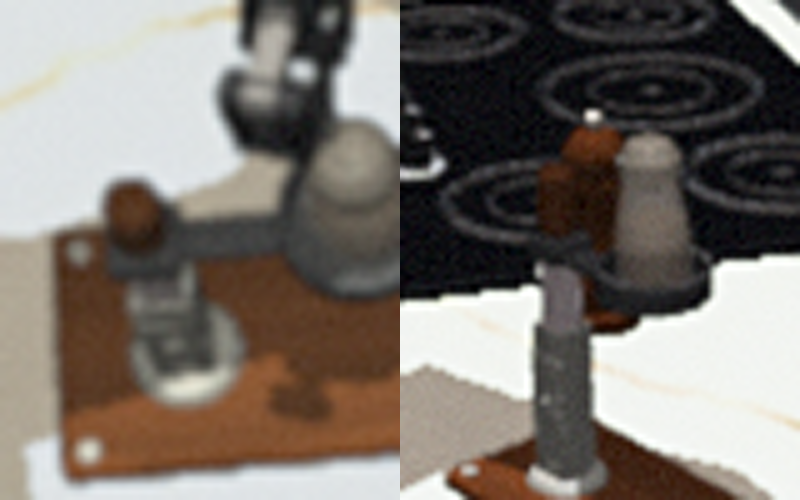

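The shaker stands upright in the raised cup: its dome is at crop (651,140) and its base at (653,289), both as predicted. The gripper is well clear, so I'll hand it in.

```bash
python3 -c "
from plant import r
print(r.sign_off())"
```

```text
the job is handed in; nothing more can be done
None
```

I raised the stand until it was blocked both up and down, so by feel the button is out through the higher hole (too small to see in the pictures). The salt shaker stands upright and released in the cup, no jar or mill was touched, and the job was handed in at about 19 s; no verdict came back.

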